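# Seat a moulding in the joiner's jig and snap the toggle clamp shut

## Robot

A 6-joint arm with a two-finger parallel gripper is mounted at the origin on the work surface. World frame = base frame: x ahead of the robot, y to its left, z up, the work surface at z = 0. Lengths are in m, angles in rad, forces in N, time in s.
With the tool pointing down it reaches from about 0.3 to 0.775 m from the base axis. Payload 14.6 kg.
Tool frame: the origin (TCP) lies at the very end of the fingers, on their centre line; the grasp point (between the pads) lies 19 mm behind it; z points along the fingers, y is the line along which they close (so a half turn about z gives the same grasp; the last joint's range is limited). The gripper opens to 94 mm and grips with 3 to 60 N. Pads are 16 mm wide; open, the fingers measure 119 mm over their backs; the gripper's body (75 mm by 177 mm) begins 78 mm behind the grasp point.
Start: joints at [-1.378, 0.3, 1.521, -0, 1.321, -0.067], TCP at [0.141, -0.532, 0.205] pointing down, gripper open.
Joint ranges: [-3.03, 3.03], [-0.79, 2.21], [0.23, 2.52], [-1.04, 4.18], [0, 3.07], [-2.55, 2.55]. Speed limits (rad/s): [2.22, 2.22, 2.57, 3.14, 3.14, 3.14].

## Interface

Orientations are given as [roll, pitch, yaw] about the fixed x, y, z axes, in that order (R = Rz(yaw) Ry(pitch) Rx(roll)).
In Python, from station import ctrl gives the robot as it stands.
- The arm moves only by the tool move_arm, never from a script. Its argument "increments" is a list of rows, each a list of 7 numbers: the opening, from 0 (shut) to 1 (fully open), then the shift along the tool's x, y, z in units of 50 mm (1.0 is 50 mm), then the turn, a rotation vector about the tool's x, y, z in rad. In form: [[claw, tx, ty, tz, rx, ry, rz], ...]. A call has 1 to 20 rows; each row shifts and turns the commanded pose from where the row before left it, along the tool's axes as they then stand; what a row does not reach is not made up. A row lasts 1/10 s, in which the tool goes at most 50 mm and 8.59 degrees, less where a joint would pass 70% of its speed; a pose out of reach is approached as far as the arm can. A call is refused whole if a number of a shift passes 1 or a number of a turn 0.15, either way. A call with a gripper value outside its range is refused whole. The fingers move at their own pace and stop on an object; "force" is the grip in N (left out, the last holds). Time passes only in rows, so rows that do not move let the fingers close. It gives the time, the measured TCP pose, the force, the opening and the grip force at its end, in the units of the state.
- ctrl.get_obs(): the state, without advancing time (a new reading comes with each control period).
- ctrl.camera(name): name is "side" or "top" or "wrist"; returns a dict with "color" (400x640x3 uint8, blue, green, red), "K" (3x3 intrinsics, pixels), "pose" (4x4, takes a point from camera to world coordinates); the wrist camera has in their place "tool_from_camera" (4x4, takes a point from camera to tool coordinates, whose origin is the TCP and whose axes are the flange's). Camera axes: x right, y down, z forward; pixel columns grow to the right and rows downward; lengths in m; the calibration is good to about 2 mm. The wrist camera is an equidistant fisheye: a pixel r from the principal point sees the ray r / f radians off the axis. A picture is of the moment at which its call begins: read the wrist's pose just before it. There is no depth.
- ctrl.hand_in(): hands the job in; it is judged then, once.
Trained networks look in a picture, given as the dict that the camera call returned (one of the last four; its "shot" number tells which), for a name from the list of things; names that differ only in an ending like _2 or _b are one class to them, and where a whole thing is asked for, a point or a joint stands for the part that bears it (a point fixed in the world has none). Each returns a list of dicts, best first, with "conf" (0 to 1); they miss things now and then, are a little off and sometimes report something else, mostly with a low value. They report only what shows in the picture. A call takes as long as a camera call.
- ctrl.cut_out(name, picture): "mask" (400x640 bool, what is visible of it) and "centre" ([row, column] in pixels, amid what is visible of it).
The state is a dict: "time_s": time; "qpos": joint angles; "joint_vel": joint speeds; "tau": joint torques, N m; "ee_pos": TCP position; "eef_rot": TCP orientation; "force": force on the tool from outside, world axes, zero at the start; "moment": the same for the moment, N m; "grip_width": finger opening in m; "grip_force": force on a finger pad.
Only numpy, scipy, OpenCV 4.12 (cv2) and the standard library are available. Lean on these libraries where they do the work, as an engineer would, in place of code of your own. Each camera call takes 0.05 s, during which the arm holds its last target. There are 200 camera calls.

## Task

Push the pine moulding that lies in the jig's channel gently along until it sits firmly home against the black rubber face of the end stop, then push the red lever of the toggle clamp down with a fingertip until it snaps over centre and stays locked. Leave the moulding clamped against the stop, never press hard on the stop or the clamp (25 N is too much) and leave the other things on the bench and the jig where they are.

Things in the scene. Friction and masses are not known exactly. Their poses are not given: they have to be found in the camera images.
- jig: brown wooden board 260 x 390 x 18 mm, fixed, its yaw varies; origin on the bench, board x -85..175, y -240..150, top z 18. Channel 45 mm wide along y between pale fences 18 mm high, centred at x -30, y -50..90; bare board before its open -y end, end stop at its +y end. Steel toggle clamp at x 15..75, y -30..30, to z 72; lever to +x, raised hold-down arm to -x over the channel, to z 125
- blank: the moulding to clamp: pine strip 42 (x) x 180 (y) x 22 mm (z), 0.25 to 0.45 kg, lying along the channel with 1.5 mm play either side; origin at the centre of its underside, +y end towards the stop: push it along its +y. It starts 15 to 80 mm short of the stop, its -y end out of the channel. Sliding it takes 1 to 5 N
- blank_tail (a point): centre of the moulding's -y end face (the end to push on), 11 mm above the moulding's underside
- stop_block: blue end-stop block 50 x 40 x 34 mm, fixed on the jig board at jig x -30, y 115; origin at the centre of its underside, axes as the jig's. A steel nose with a black rubber face (30 wide, 20 high) sticks out of its -y face by 6 to 36 mm, set anew each time, not measured: its face lies 26 to 56 mm from this origin and must be felt. The rubber gives 1 mm per 10 N, nothing else gives
- clamp_lever (a joint): red-gripped lever: 0 = open, 1.05 rad above level towards jig +x; 0.97 = shut, 0.08 rad above level. Swings down in the jig's x-z plane. Its spring resists with 0.75 Nm at 0 (9 N near the tip), falling evenly to none at 0.62; short of that it springs back, beyond it snaps shut on a hard stop and stays, and the hold-down arm's sprung rubber pad presses on the moulding
- lever_pivot (a point): pivot of the clamp lever, jig x 50, y 0, z 62 mm
- lever_tip (a point): centre of the round end of the lever's red grip, 100 mm from the pivot along the lever; the grip is a round bar 18 mm thick over the outer 58 mm of the lever (its end cap reaches 9 mm past this point)
- offcut: bystander: small plain pine block 35 x 55 x 22 mm lying on the jig board beside the clamp; origin at the centre of its underside
- long_strip: bystander: loose pine moulding 42 x 260 x 22 mm on the bench to the robot's right; origin at the centre of its underside, y along it
- short_strip: bystander: loose pine moulding 42 x 220 x 22 mm on the bench to the robot's left; origin at the centre of its underside, y along it
- glue: bystander: yellow glue bottle, 64 mm across, 170 mm tall, red cap, to the robot's right; origin at its base
- jar: bystander: amber glass jar with a steel cap, 72 mm across, 90 mm tall, to the robot's right; origin at its base
- mug: bystander: blue mug, 76 mm across, 90 mm tall, to the robot's left; origin at its base
- screwdriver: bystander: screwdriver with a blue handle lying on the bench to the robot's right, about 220 mm long; lies along its x
- hammer: bystander: hammer with a dark wooden handle lying on the bench to the robot's left, about 300 mm long; lies along its x

How it is judged:
By the outcome, as a careful person would: the job done as asked, in the order asked, and still so for the second after the job is handed in, with the robot touching nothing.
It also fails if it takes over 58 s, if anything falls off the work surface, if the arm or the gripper's body presses on something with over 40 N, if the wrist force passes 120 N, or if a joint passes its speed limit or range.

## Working session

There is one attempt and no reset: what is moved stays moved. The work goes in short steps, Python scripts to look and compute and a tool call to move; the robot and the scene stay as the last step left them, time stands still between calls to the robot, and variables do not carry over. Pictures are saved under pics/ and viewed, at most 10 in all, crops included, and the job is handed in when it is done.

Besides the shell and the picture viewer there is one more tool, called after "Emit:" as name(argument=value, ...), one argument or row to a line, values as JSON. move_arm: Moves the arm, as the interface text tells. Its arguments: {"type":"object","properties":{"increments":{"type":"array","items":{"type":"array","items":{"type":"number"}}},"force":{"type":"number"}},"required":["increments"]}

```bash
mkdir -p pics; ls
cat > h.py <<'E'
import numpy as np, cv2
from station import ctrl
from scipy.spatial.transform import Rotation as R
def onplane(pic,px,z):
    K=np.array(pic["K"]);P=np.array(pic["pose"])
    d=P[:3,:3]@np.linalg.solve(K,[px[0],px[1],1]);o=P[:3,3]
    return o+d*(z-o[2])/d[2]
def proj(pic,p):
    K=np.array(pic["K"]);P=np.array(pic["pose"])
    c=P[:3,:3].T@(np.asarray(p,float)-P[:3,3]);u=K@c
    return u[:2]/u[2]
def tri(a,pa,b,pb):
    A=[];bb=[]
    M=np.zeros((3,3));v=np.zeros(3)
    for pic,px in((a,pa),(b,pb)):
        K=np.array(pic["K"]);P=np.array(pic["pose"])
        d=P[:3,:3]@np.linalg.solve(K,[px[0],px[1],1]);d/=np.linalg.norm(d)
        Q=np.eye(3)-np.outer(d,d);M+=Q;v+=Q@P[:3,3]
    return np.linalg.solve(M,v)
E
python3 - <<'E'
from h import *
o=ctrl.get_obs();print(o)
for n in("top","side"):
    c=ctrl.camera(n);cv2.imwrite(f"pics/{n}.png",c["color"])
    print(n,np.round(c["pose"],3).tolist(),np.round(c["K"],1).tolist())
    for t in("blank","stop_block","clamp_lever","offcut","jig"):
        for r in ctrl.cut_out(t,c)[:2]:
            m=r["mask"].astype(np.uint8)
            box=cv2.boxPoints(cv2.minAreaRect(cv2.findNonZero(m)))
            print(t,round(r["conf"],2),np.round(r["centre"]),m.sum(),np.round(box).tolist())
E
```

```text
pics
{'time_s': 0.0, 'qpos': array([-1.37763102e+00,  3.00521759e-01,  1.52157832e+00, -1.88271092e-05,
        1.32065696e+00, -6.66104189e-02]), 'joint_vel': array([ 0.00215784,  0.00047991,  0.0015625 ,  0.00018314, -0.00090283,
        0.00061118]), 'tau': array([ 1.79240364e-03, -5.31804729e+01, -3.52733696e+01,  7.08770379e-02,
        2.44704355e-02, -8.73143358e-05]), 'ee_pos': array([ 0.14121354, -0.53130227,  0.2048597 ]), 'eef_rot': array([-3.14042963e+00, -5.93078627e-05,  2.59780360e-01]), 'force': array([ 0.24991693, -0.43551158, -0.09714158]), 'moment': array([-0.03075342,  0.0444298 ,  0.09403497]), 'grip_force': 0.0, 'grip_width': 0.09414508990058147}
top [[-0.025, -0.994, 0.107, 0.36], [-1.0, 0.024, -0.008, 0.011], [0.006, -0.107, -0.994, 1.532], [0.0, 0.0, 0.0, 1.0]] [[479.8, 0.0, 316.9], [0.0, 479.8, 197.8], [0.0, 0.0, 1.0]]
blank 0.76 [205. 360.] 728 [[328.0, 206.0], [330.0, 192.0], [387.0, 199.0], [385.0, 213.0]]
stop_block 0.57 [193. 306.] 234 [[295.0, 187.0], [311.0, 187.0], [311.0, 203.0], [295.0, 203.0]]
clamp_lever 0.57 [162. 340.] 113 [[340.0, 170.0], [344.0, 150.0], [350.0, 151.0], [346.0, 172.0]]
offcut 0.67 [158. 402.] 192 [[391.0, 158.0], [397.0, 149.0], [412.0, 157.0], [406.0, 167.0]]
jig 0.83 [176. 354.] 8653 [[289.0, 212.0], [300.0, 131.0], [421.0, 148.0], [411.0, 228.0]]
side [[-0.805, -0.377, 0.458, -0.113], [-0.593, 0.482, -0.646, 0.914], [0.023, -0.791, -0.611, 0.948], [0.0, 0.0, 0.0, 1.0]] [[383.9, 0.0, 325.3], [0.0, 383.9, 195.4], [0.0, 0.0, 1.0]]
blank 0.84 [194. 352.] 342 [[331.0, 200.0], [366.0, 180.0], [371.0, 189.0], [336.0, 209.0]]
stop_block 0.51 [210. 321.] 181 [[310.0, 214.0], [318.0, 203.0], [330.0, 211.0], [323.0, 222.0]]
stop_block 0.37 [165. 342.] 100 [[337.0, 162.0], [350.0, 162.0], [350.0, 170.0], [337.0, 170.0]]
jig 0.88 [195. 329.] 3619 [[279.0, 197.0], [343.0, 135.0], [392.0, 186.0], [328.0, 247.0]]
```

Run:
```python
from h import *
a=cv2.imread("pics/top.png")[110:250,230:450]
b=cv2.imread("pics/side.png")[110:270,230:450]
f=lambda i:cv2.resize(i,None,fx=3.6,fy=3.6,interpolation=cv2.INTER_CUBIC)
cv2.imwrite("pics/t2.png",f(a));cv2.imwrite("pics/s2.png",f(b))
```

```text
(no output)
```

View pics/t2.png

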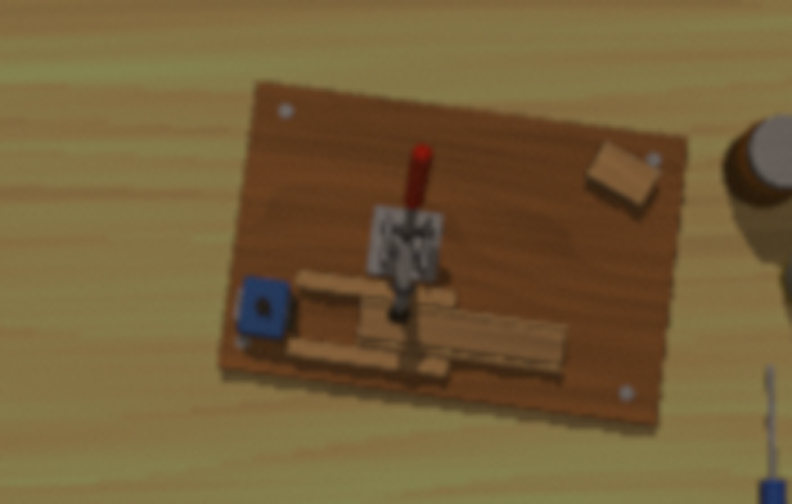

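View pics/s2.png

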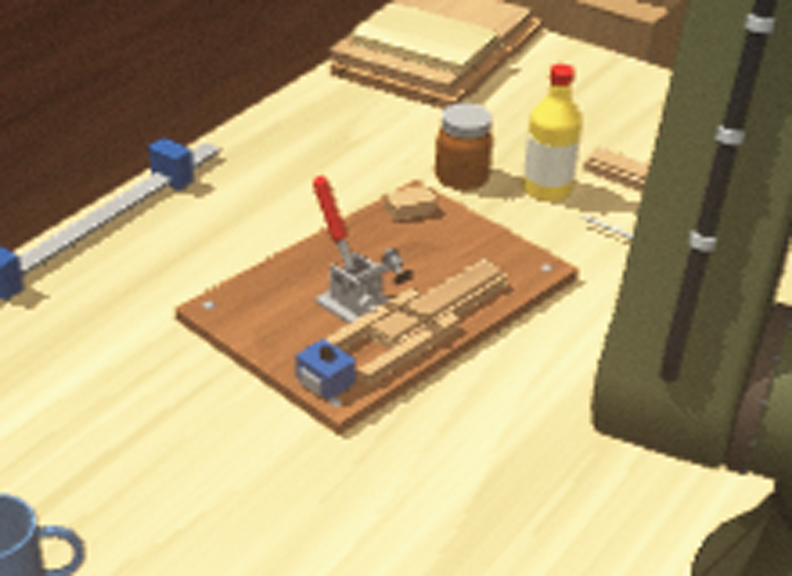

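View pics/top.png

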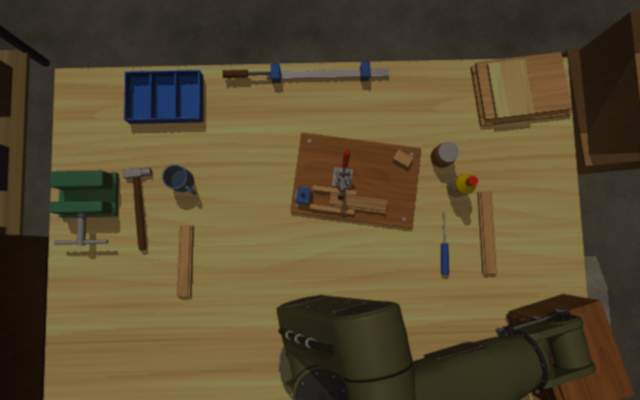

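The top view shows the jig with the stop at left (crop ~265,308). The channel runs right from it, the tail end of the moulding is at crop ~(565,345), and the red lever tip is at (421,152). The side view agrees. The jig's +y is roughly world +y and the bystanders are clear of it. Next I'll fit the jig pose from the board corners.

```bash
cat > fit.py <<'E'
from h import *
from scipy.optimize import least_squares
T=ctrl.camera("top");S=ctrl.camera("side")
C=np.array([[175,150,18],[175,-240,18],[-85,-240,18],[-85,150,18]])/1e3
L=np.array([50+100*np.cos(1.05),0,62+100*np.sin(1.05)])/1e3
t=np.array([[258,82],[687,137],[657,425],[222,369],[421,152]])/3.6+[230,110]
s=np.array([[178,315],[418,182],[578,270],[343,428],[321,184]])/3.6+[230,110]
P=np.vstack([C,L])
def W(p,q): c,n=np.cos(p[2]),np.sin(p[2]);return np.asarray(q)@np.array([[c,n,0],[-n,c,0],[0,0,1]])+[p[0],p[1],0]
def res(p,cs=(0,1)):
    return np.concatenate([(proj(c,w)-x) for i,(c,xs) in enumerate(((T,t),(S,s))) if i in cs for w,x in zip(W(p,P),xs)])
for cs in((0,),(1,),(0,1)):
    f=least_squares(res,[.4,0,-.1],args=(cs,),loss="soft_l1");print(cs,np.round(f.x,4),np.round(f.fun,1))
p=f.x
inv=lambda w:(np.array([[np.cos(p[2]),np.sin(p[2])],[-np.sin(p[2]),np.cos(p[2])]])@(np.asarray(w)[:2]-p[:2]))
for n,q in(("tail",(565,343)),("head",(360,318)),("offcut",(623,178))):
    print(n,inv(onplane(T,np.array(q)/3.6+[230,110],.04)))
for n,q in(("tailside",(487,270)),("headside",(385,330))):
    print(n,inv(onplane(S,np.array(q)/3.6+[230,110],.04)))
print("tail w",W(p,[[-.03,-.2,.029]]),"lever",tri(T,t[4],S,s[4]),inv(tri(T,t[4],S,s[4])))
E
python3 fit.py
```

```text
(0,) [ 0.54   -0.0785 -0.152 ] [-0.6 -0.3  0.6 -0.3  0.4 -0.  -1.3 -0.1  0.4  0.8]
(1,) [ 0.5293 -0.0716 -0.1495] [-1.  -0.9 -0.6 -0.5  1.3 -0.2  0.   0.3  0.4  0.8]
(0, 1) [ 0.5378 -0.0782 -0.1508] [-0.7  0.4  0.5  0.2  0.4  0.6 -1.3  0.7  0.3  1.6 -1.5 -2.6 -1.3 -1.7
  0.3 -1.6 -0.9 -1.7 -0.3 -0.6]
tail [-0.02407637 -0.14742637]
head [-0.02483134  0.03178011]
offcut [ 0.12678181 -0.181978  ]
tailside [-0.03753526 -0.12906708]
headside [-0.0332635   0.03193756]
tail w [[ 0.47806587 -0.2714345   0.029     ]] lever [ 0.63938988 -0.09440814  0.1445941 ] [ 0.10290524 -0.00075149]
```

Emit:
move_arm(
  increments=[
    [0,0,0,-1,0,0,0],
    [0,0.8,-0.36,0,0,0,0],
    [0,0.8,-0.36,0,0,0,0],
    [0,0.8,-0.36,0,0,0,0],
    [0,0.8,-0.36,0,0,0,0],
    [0,0.8,-0.36,0,0,0,0],
    [0,0.8,-0.36,0,0,0,0],
    [0,0.8,-0.36,0,0,0,0],
    [0,0.8,-0.36,0,0,0,0],
    [0,0.8,-0.36,0,0,0,0],
    [0,0.8,-0.36,0,0,0,0],
    [0,0,0,0,0,0,-0.145],
    [0,0,0,0,0,0,-0.145],
    [0,0,0,0,0,0,-0.145],
    [0,0,0,0,0,0,-0.145],
    [0,0,0,0,0,0,-0.145],
    [0,0,0,0,0,0,-0.145],
    [0,0,0,0,0,0,-0.145],
    [0,0,0,0,0,0,-0.145],
    [0,0,0,0,0,0,0],
  ],
)

```text
time_s: 2.7
ee_pos: [0.4816, -0.2548, 0.2555]
eef_rot: [3.142, 0.0, 1.422]
force: [0.1, -0.3, 0.3]
grip_width: 0.0004
grip_force: 0.0
```

Run:
```python
from h import *
o=ctrl.get_obs();w=ctrl.camera("wrist")
print(o["ee_pos"],o["eef_rot"],o["qpos"],np.round(w["K"],1).tolist(),np.round(w["tool_from_camera"],3).tolist())
cv2.imwrite("pics/w1.png",w["color"])
np.savez("w1.npz",p=o["ee_pos"],r=o["eef_rot"],K=w["K"],T=w["tool_from_camera"])
```

```text
[ 0.48162843 -0.25481174  0.25547254] [3.14154347e+00 9.47007201e-06 1.42226400e+00] [-5.53853313e-01  2.54649559e-01  1.46224912e+00  1.08049301e-05
  1.42464505e+00 -4.05322563e-01] [[309.7, 0.0, 316.5], [0.0, 309.7, 200.2], [0.0, 0.0, 1.0]] [[-0.0, -0.971, -0.238, 0.068], [1.0, -0.0, -0.001, -0.0], [0.001, -0.238, 0.971, -0.178], [0.0, 0.0, 0.0, 1.0]]
```

View pics/w1.png

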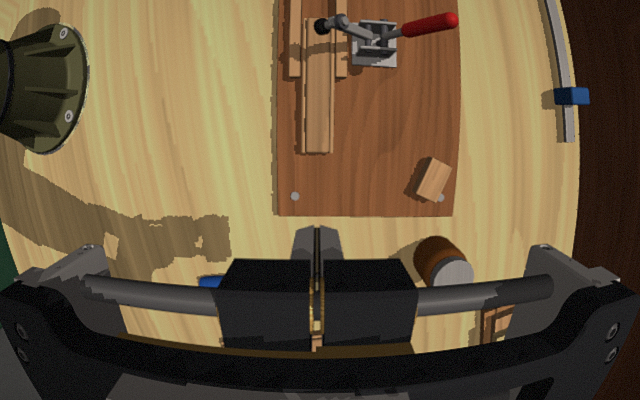

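The wrist view shows the tail end of the moulding at about (317,153), board corners at (274,215) and (452,216), lever tip at (453,20), and the closed fingers at (317,235).

```bash
cat >> h.py <<'E'
def wray(px,d):
    K=d["K"];T=d["T"];x=(np.asarray(px)-K[:2,2])/K[0,0];th=np.hypot(*x)
    r=np.array([*(x/th*np.sin(th)),np.cos(th)]);Rt=R.from_euler("xyz",d["r"]).as_matrix()
    return Rt@T[:3,3]+d["p"],Rt@T[:3,:3]@r
def wplane(px,z,d):
    o,v=wray(px,d);return o+v*(z-o[2])/v[2]
def jig(w,p=(.537,-.078,-.1508)):
    c,s=np.cos(p[2]),np.sin(p[2]);a=np.asarray(w)[:2]-p[:2];return np.array([c*a[0]+s*a[1],-s*a[0]+c*a[1]])
E
python3 - <<'E'
from h import *
d=np.load("w1.npz")
for n,q,z in(("cornL",(277,215),.018),("cornR",(452,216),.018),("tailL",(303,152),.04),("tailR",(332,152),.04),("channel L edge far",(301,77),.036),("fence R end",(336,77),.036),("levertip",(453,20),.1487),("fingertips",(317,228),.2555)):
    w=wplane(q,z,d);print(n,np.round(w,4),np.round(jig(w)*1e3,1))
print("tcp jig",jig(d["p"])*1e3)
E
```

```text
cornL [ 0.4179 -0.3013  0.018 ] [ -84.2 -238.6]
cornR [ 0.6734 -0.3425  0.018 ] [ 174.6 -241. ]
tailL [ 0.4693 -0.218   0.04  ] [ -45.9 -148.5]
tailR [ 0.5058 -0.2234  0.04  ] [  -9.  -148.5]
channel L edge far [ 0.4812 -0.1219  0.036 ] [-48.6 -51.8]
fence R end [ 0.5251 -0.1284  0.036 ] [ -4.2 -51.7]
levertip [ 0.6417 -0.0951  0.1487] [106.1  -1.2]
fingertips [ 0.4827 -0.248   0.2555] [ -28.2 -176.2]
tcp jig [ -28.18090037 -183.12356128]
```

Emit:
move_arm(
  increments=[
    [0,0,0,0.9,0,0,0],
    [0,0,0,0.9,0,0,0],
    [0,0,0,0.9,0,0,0],
    [0,0,0,0.9,0,0,0],
    [0,0,0,0.6,0,0,0],
    [0,0,0,0.44,0,0,0],
    [0,0.2,0,0,0,0,0],
    [0,0.1,0,0,0,0,0],
    [0,0.06,0,0,0,0,0],
    [0,0.04,0,0,0,0,0],
    [0,0.04,0,0,0,0,0],
    [0,0.04,0,0,0,0,0],
    [0,0.04,0,0,0,0,0],
    [0,0.04,0,0,0,0,0],
    [0,0.04,0,0,0,0,0],
    [0,0.04,0,0,0,0,0],
    [0,0.04,0,0,0,0,0],
  ],
)

```text
time_s: 4.45
ee_pos: [0.487, -0.2216, 0.0238]
eef_rot: [3.141, 0.001, 1.42]
force: [-0.8, -5.0, 3.7]
grip_width: 0.0007
grip_force: 2.7
```

Emit:
move_arm(
  increments=[
    [0,0.04,0,0,0,0,0],
    [0,0.04,0,0,0,0,0],
    [0,0.04,0,0,0,0,0],
    [0,0.04,0,0,0,0,0],
    [0,0.04,0,0,0,0,0],
    [0,0.04,0,0,0,0,0],
  ],
)

```text
time_s: 5.05
ee_pos: [0.4888, -0.2097, 0.0238]
eef_rot: [3.141, 0.001, 1.42]
force: [-0.9, -6.1, 3.9]
grip_width: 0.0002
grip_force: 2.8
```

Run:
```python
from h import *
o=ctrl.get_obs();w=ctrl.camera("wrist")
d=dict(p=o["ee_pos"],r=o["eef_rot"],K=w["K"],T=w["tool_from_camera"])
print(o["ee_pos"],o["force"],jig(o["ee_pos"])*1e3);np.savez("w2.npz",**d)
s=ctrl.camera("side")
i=np.hstack([cv2.resize(w["color"],(520,325))]);
c=cv2.resize(s["color"][170:230,290:390],None,fx=4,fy=4,interpolation=cv2.INTER_CUBIC)
o2=np.zeros((325+240,520,3),np.uint8);o2[:325]=i;o2[325:,:400]=c
cv2.imwrite("pics/w2.png",o2)
```

```text
[ 0.48879016 -0.20973994  0.02382674] [-0.9055761  -6.0528705   3.88711016] [ -27.87154471 -137.48737275]
```

View pics/w2.png

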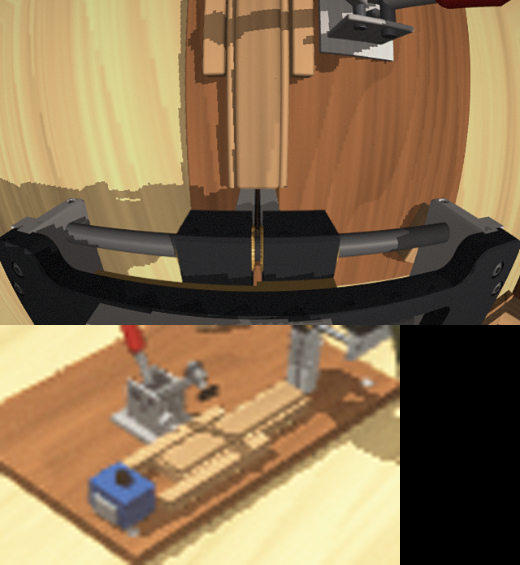

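Emit:
move_arm(
  increments=[
    [0,-0.1,0,0,0,0,0],
    [0,0,0,-0.8,0,0,0],
    [0,0,0,-0.8,0,0,0],
    [0,0,0,-0.8,0,0,0],
    [0,0,0,-0.8,0,0,0],
    [0,0.8,0,0,0,0,0],
    [0,0.8,0,0,0,0,0],
    [0,0,0,0,0,0,0],
    [0,0,0,0,0,0,0],
  ],
)

```text
time_s: 6.05
ee_pos: [0.4997, -0.1348, 0.1832]
eef_rot: [-3.141, -0.0, 1.421]
force: [-0.1, -0.4, -0.0]
grip_width: 0.0005
grip_force: 0.0
```

Run:
```python
from h import *
o=ctrl.get_obs();w=ctrl.camera("wrist")
d=dict(p=o["ee_pos"],r=o["eef_rot"],K=w["K"],T=w["tool_from_camera"])
print(o["ee_pos"],jig(o["ee_pos"])*1e3);np.savez("w3.npz",**d)
c=w["color"][0:200,220:420]
cv2.imwrite("pics/w3.png",cv2.resize(c,None,fx=3,fy=3,interpolation=cv2.INTER_CUBIC))
```

```text
[ 0.49971819 -0.13477177  0.18320673] [-28.32993657 -61.7282921 ]
```

View pics/w3.png

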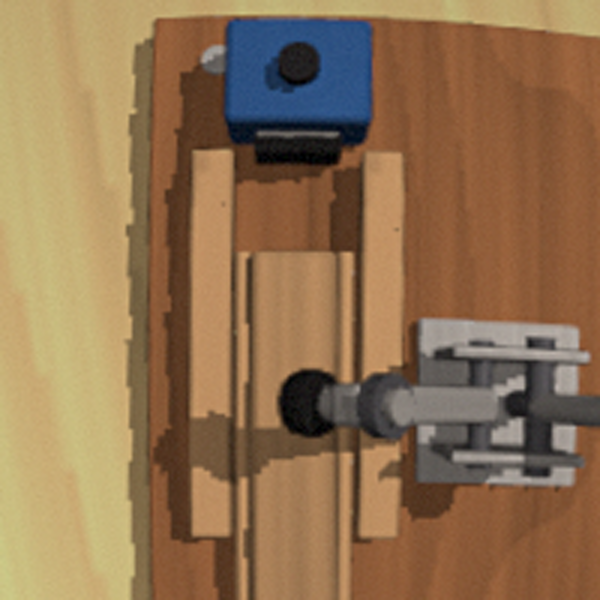

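The picture shows the moulding head at crop row 252 (column 297), the rubber face between rows ~140 and 162 (columns 257-338), and the block's front top edge at row ~122.

Run:
```python
from h import *
d=np.load("w3.npz")
g=lambda u,v,z:np.round(jig(wplane((220+u/3,v/3),z,d))*1e3,1)
print("head",g(297,252,.04),"fence end",g(212,150,.036),"block front top",g(297,122,.052),"back top",g(297,20,.052))
for z in(.018,.02,.022,.024,.026): print("bottom",z,g(297,162,z),"top",z+.02,g(297,140,z+.02),g(297,148,z+.02))
```

```text
head [-26.4  50. ] fence end [-56.  88.] block front top [-26.5  93.7] back top [-26.5 131.7]
bottom 0.018 [-26.3  87.5] top 0.038 [-26.4  90.9] [-26.4  87.9]
bottom 0.02 [-26.3  87. ] top 0.04 [-26.4  90.4] [-26.4  87.4]
bottom 0.022 [-26.3  86.5] top 0.041999999999999996 [-26.4  89.9] [-26.4  86.9]
bottom 0.024 [-26.3  86.1] top 0.044 [-26.5  89.3] [-26.5  86.4]
bottom 0.026 [-26.3  85.6] top 0.046 [-26.5  88.8] [-26.5  85.9]
```

Emit:
move_arm(
  increments=[
    [0,-0.8,0,0,0,0,0],
    [0,-0.8,0,0,0,0,0],
    [0,0,0,0.8,0,0,0],
    [0,0,0,0.8,0,0,0],
    [0,0,0,0.8,0,0,0],
    [0,0,0,0.8,0,0,0],
    [0,0.05,0,0,0,0,0],
    [0,0.05,0,0,0,0,0],
    [0,0.05,0,0,0,0,0],
    [0,0.05,0,0,0,0,0],
    [0,0.05,0,0,0,0,0],
    [0,0.05,0,0,0,0,0],
    [0,0.05,0,0,0,0,0],
    [0,0.05,0,0,0,0,0],
    [0,0.05,0,0,0,0,0],
    [0,0.05,0,0,0,0,0],
    [0,0.05,0,0,0,0,0],
    [0,0.05,0,0,0,0,0],
    [0,0.05,0,0,0,0,0],
    [0,0.05,0,0,0,0,0],
  ],
)

```text
time_s: 8.1
ee_pos: [0.4932, -0.1797, 0.0236]
eef_rot: [3.141, 0.0, 1.42]
force: [-0.9, -5.7, 3.9]
grip_width: 0.0006
grip_force: 2.6
```

```bash
python3 -c "
from h import *
o=ctrl.get_obs();print(jig(o['ee_pos'])*1e3,o['force'])"
```

```text
[ -28.00962915 -107.07485163] [-0.88728457 -5.66003167  3.90712465]
```

Emit:
move_arm(
  increments=[
    [0,0.02,0,0,0,0,0],
    [0,0.02,0,0,0,0,0],
    [0,0.02,0,0,0,0,0],
    [0,0,0,0,0,0,0],
  ],
)

```text
time_s: 8.5
ee_pos: [0.4937, -0.1767, 0.0236]
eef_rot: [3.141, 0.0, 1.42]
force: [0.7, -5.3, 3.6]
grip_width: 0.0006
grip_force: 2.1
```

Emit:
move_arm(
  increments=[
    [0,0.01,0,0,0,0,0],
    [0,0.01,0,0,0,0,0],
  ],
)

```text
time_s: 8.7
ee_pos: [0.4938, -0.1759, 0.0236]
eef_rot: [3.141, 0.0, 1.42]
force: [-1.3, -6.5, 4.2]
grip_width: 0.0005
grip_force: 2.8
```

Emit:
move_arm(
  increments=[
    [0,0.01,0,0,0,0,0],
    [0,0.01,0,0,0,0,0],
  ],
)

```text
time_s: 8.9
ee_pos: [0.4939, -0.1749, 0.0236]
eef_rot: [3.141, 0.0, 1.42]
force: [-1.6, -6.3, 4.0]
grip_width: 0.0006
grip_force: 3.3
```

Emit:
move_arm(
  increments=[
    [0,0.01,0,0,0,0,0],
    [0,0.01,0,0,0,0,0],
  ],
)

```text
time_s: 9.1
ee_pos: [0.494, -0.1743, 0.0236]
eef_rot: [3.141, 0.001, 1.42]
force: [-2.8, -11.5, 3.6]
grip_width: 0.0006
grip_force: 5.5
```

Emit:
move_arm(
  increments=[
    [0,0.01,0,0,0,0,0],
    [0,0.01,0,0,0,0,0],
  ],
)

```text
time_s: 9.3
ee_pos: [0.4941, -0.1739, 0.0236]
eef_rot: [3.141, 0.002, 1.42]
force: [-2.7, -15.1, 3.3]
grip_width: 0.0005
grip_force: 7.5
```

Emit:
move_arm(
  increments=[
    [0,-0.02,0,0,0,0,0],
    [0,-0.04,0,0,0,0,0],
    [0,-0.06,0,0,0,0,0],
    [0,0,0,-0.9,0,0,0],
    [0,0,0,-0.9,0,0,0],
    [0,0,0,-0.9,0,0,0],
    [0,0,0,-0.9,0,0,0],
    [0,0,0,-0.9,0,0,0],
    [0,0.7,0.6,0,0,0,0],
    [0,0.7,0.6,0,0,0,0],
    [0,0.7,0.6,0,0,0,0],
    [0,0,0,0.8,0,0,0],
    [0,0,0,0.8,0,0,0],
    [0,0,0,0,0,0,0],
  ],
)

```text
time_s: 10.7
ee_pos: [0.5956, -0.0875, 0.1629]
eef_rot: [-3.132, -0.001, 1.42]
force: [-0.3, -0.7, -0.3]
grip_width: 0.0006
grip_force: 0.0
```

Run:
```python
from h import *
o=ctrl.get_obs();w=ctrl.camera("wrist")
print(o["ee_pos"],jig(o["ee_pos"])*1e3,o["force"])
s=ctrl.camera("side")
o2=np.zeros((600,600,3),np.uint8);o2[:320,:512]=cv2.resize(w["color"],(512,320))
o2[320:,:]=cv2.resize(s["color"][150:220,280:430],(600,280),interpolation=cv2.INTER_CUBIC)
cv2.imwrite("pics/w4.png",o2)
```

```text
[ 0.59563768 -0.08746034  0.16289964] [59.39342884 -0.54388974] [-0.3100332  -0.72605436 -0.29695966]
```

View pics/w4.png

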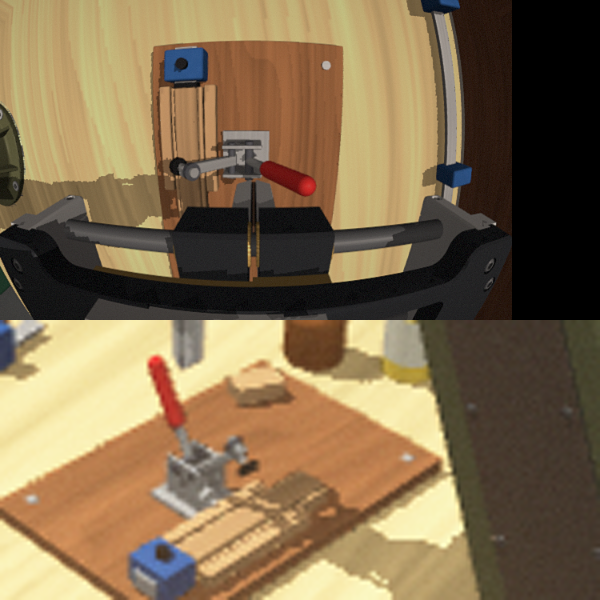

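Run:
```python
from h import *
s=ctrl.camera("side");o=ctrl.get_obs()
for q in(o["ee_pos"],[.6394,-.0944,.1446],[.596,-.087,.25]):
    print((proj(s,q)-[280,150])*4+[0,320])
w=ctrl.camera("wrist");d=dict(p=o["ee_pos"],r=o["eef_rot"],K=w["K"],T=w["tool_from_camera"])
for z in (.1407,.1487): print(jig(wplane((315*1.25,187*1.25),z,d))*1e3)
print(o["ee_pos"],o["eef_rot"])
```

```text
[184.81485606 357.73428499]
[153.66147276 363.91084285]
[188.11307868 285.34257912]
[118.64878967  -9.55542332]
[116.47618675  -6.62284041]
[ 0.59857045 -0.08865791  0.17054895] [ 3.13956850e+00 -9.83520985e-05  1.41959447e+00]
```

Emit:
move_arm(
  increments=[
    [0,0,0,0.3,0,0,0],
    [0,0,0.1,0.3,0,0,0],
    [0,0,0.08,0,0,0,0],
    [0,0,0.06,0,0,0,0],
    [0,0,0,0,0,0,0],
  ],
)

```text
time_s: 11.4
ee_pos: [0.6105, -0.0904, 0.1393]
eef_rot: [3.14, 0.0, 1.42]
force: [-0.7, 0.1, 0.7]
grip_width: 0.0007
grip_force: 0.0
```

Emit:
move_arm(
  increments=[
    [0,0,0.056,0.03,0,0,0],
    [0,0,0.056,0.03,0,0,0],
    [0,0,0,0,0,0,0],
  ],
)

```text
time_s: 11.7
ee_pos: [0.6155, -0.0911, 0.1359]
eef_rot: [-3.141, 0.0, 1.42]
force: [-4.9, 1.2, 6.1]
grip_width: 0.0007
grip_force: 3.8
```

```bash
python3 -c "
from h import *
o=ctrl.get_obs();print(jig(o['ee_pos'])*1e3,o['ee_pos'],o['force'])"
```

```text
[79.59820019 -1.16756291] [ 0.61551946 -0.09111228  0.13592684] [-4.91777006  1.23020242  6.10196152]
```

Emit:
move_arm(
  increments=[
    [0,0,0.056,0.033,0,0,0],
    [0,0,0.056,0.035,0,0,0],
    [0,0,0.052,0.038,0,0,0],
    [0,0,0.052,0.04,0,0,0],
    [0,0,0.05,0.042,0,0,0],
    [0,0,0.048,0.044,0,0,0],
  ],
)

```text
time_s: 12.3
ee_pos: [0.6318, -0.0937, 0.1253]
eef_rot: [3.139, 0.0, 1.42]
force: [-0.6, 0.3, 9.7]
grip_width: 0.0006
grip_force: 3.5
```

Emit:
move_arm(
  increments=[
    [0,0,0.046,0.045,0,0,0],
    [0,0,0.045,0.046,0,0,0],
    [0,0,0.044,0.048,0,0,0],
    [0,0,0.043,0.05,0,0,0],
    [0,0,0.042,0.055,0,0,0],
    [0,0,0.041,0.058,0,0,0],
  ],
)

```text
time_s: 12.9
ee_pos: [0.6446, -0.0956, 0.1097]
eef_rot: [3.139, 0.0, 1.42]
force: [1.7, -0.5, 3.7]
grip_width: 0.0006
grip_force: 1.6
```

```bash
python3 -c "
from h import *
o=ctrl.get_obs();print(jig(o['ee_pos'])*1e3,o['ee_pos'],o['force'])"
```

```text
[109.01895043  -1.21260201] [ 0.64459955 -0.09557666  0.1096657 ] [ 1.67820618 -0.51203731  3.70965615]
```

Emit:
move_arm(
  increments=[
    [0,0,0.035,0.06,0,0,0],
    [0,0,0.033,0.06,0,0,0],
    [0,0,0.03,0.06,0,0,0],
    [0,0,0.025,0.06,0,0,0],
    [0,0,0.02,0.06,0,0,0],
  ],
)

```text
time_s: 13.4
ee_pos: [0.6508, -0.0964, 0.0932]
eef_rot: [-3.141, -0.0, 1.42]
force: [0.2, -0.1, 0.3]
grip_width: 0.0005
grip_force: 0.0
```

Run:
```python
from h import *
o=ctrl.get_obs();print(jig(o['ee_pos'])*1e3,o['ee_pos'],o['force'])
s=ctrl.camera("side");w=ctrl.camera("wrist")
o2=np.zeros((600,600,3),np.uint8);o2[:320,:512]=cv2.resize(w["color"],(512,320))
o2[320:,:]=cv2.resize(s["color"][150:220,280:430],(600,280),interpolation=cv2.INTER_CUBIC)
cv2.imwrite("pics/w5.png",o2)
```

```text
[115.24666383  -1.1438012 ] [ 0.65076692 -0.09644422  0.09315126] [ 0.15024924 -0.07090644  0.31881817]
```

View pics/w5.png

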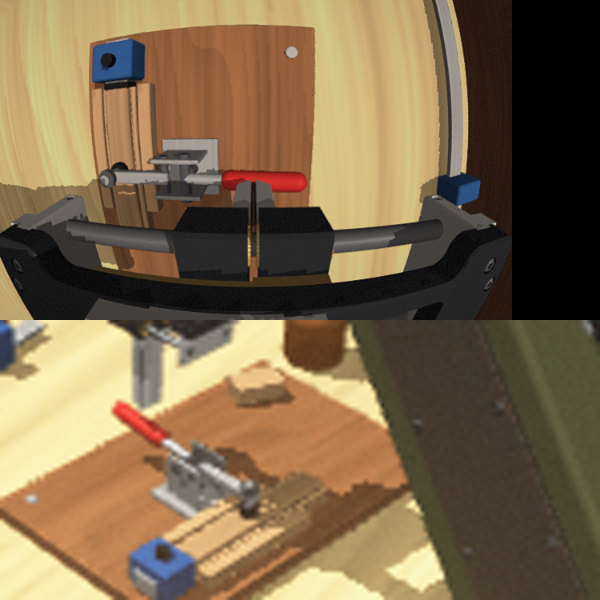

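The lever has snapped shut: the grip is nearly level at (265,180), the pad is down on the moulding at (247,505), and the force is zero. Next I withdraw and check.

Emit:
move_arm(
  increments=[
    [0,0,0,-0.6,0,0,0],
    [0,0,0,-0.9,0,0,0],
    [0,-0.8,-0.8,-0.6,0,0,0],
    [0,-0.8,-0.8,0,0,0,0],
    [0,0,-0.6,0,0,0,0],
    [0,0,0,0,0,0,0],
    [0,0,0,0,0,0,0],
    [0,0,0,0,0,0,0],
  ],
)

```text
time_s: 14.3
ee_pos: [0.5461, -0.1477, 0.1922]
eef_rot: [3.141, 0.0, 1.42]
force: [-0.1, 0.4, -1.3]
grip_width: 0.0005
grip_force: 0.0
```

Run:
```python
from h import *
w=ctrl.camera("wrist")
cv2.imwrite("pics/w6.png",cv2.resize(w["color"][0:220,200:500],None,fx=2.6,fy=2.6,interpolation=cv2.INTER_CUBIC))
```

```text
(no output)
```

View pics/w6.png

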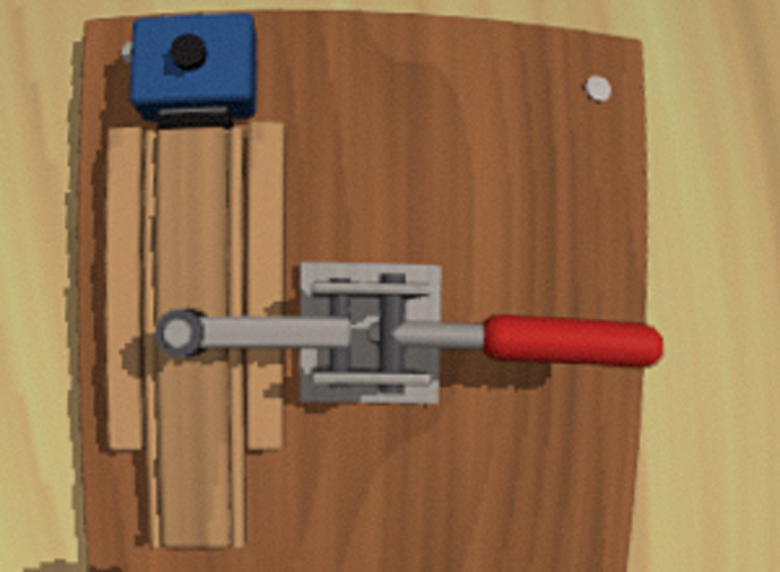

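The moulding's head touches the black face at (195,125). The lever is shut with its grip at (575,340), and the pad is on the moulding at (180,333).

```bash
python3 -c "
from station import ctrl
print(ctrl.hand_in())"
```

```text
the job is handed in; nothing more can be done
None
```

The moulding sits home against the rubber face of the stop, the toggle clamp is snapped shut and locked on it, and the job is handed in at about 14 s; the highest force I read was about 15 N on the moulding and 10 N on the lever.

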